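# Set the kiln blower's air ring to the marker and start it

### The arm

A 6-joint arm with a two-finger parallel gripper is mounted at the origin on the work surface. World frame = base frame: x ahead of the robot, y to its left, z up, the work surface at z = 0. Lengths are in mm, angles in degrees, forces in N, time in s.
With the tool pointing down it reaches from about 300 to 850 mm from the base axis. Payload 4.2 kg.
Tool frame: the origin (TCP) lies at the very end of the fingers, on their centre line; the grasp point (between the pads) lies 19 mm behind it (env.grip_depth is the distance from the TCP to the grasp point, in mm); z points along the fingers, y is the line along which they close (so a half turn about z gives the same grasp; the last joint's range is limited). The gripper opens to 91 mm and grips with 3 to 60 N. Pads are 32 mm wide; open, the fingers measure 118 mm over their backs; the gripper's body (76 mm by 178 mm) begins 60 mm behind the grasp point.
Start: joints at [75.401, 18.312, 89.639, -0, 72.044, -1.146], TCP at [133.774, 559.239, 213.976] pointing down, gripper open.
Joint ranges: [-177.97, 177.97], [-48.28, 115.42], [12.27, 149.76], [-77.06, 257.06], [2.81, 150.46], [-146.56, 146.56]. Speed limits (degrees/s): [147.25, 147.25, 180, 180, 180, 180].

### API

Orientations are given as [roll, pitch, yaw] about the fixed x, y, z axes, in that order (R = Rz(yaw) Ry(pitch) Rx(roll)).
In Python, from workcell import env, cams gives the robot as it stands.
- The arm moves only by the tool apply_moves, never from a script. Its argument "deltas" is a list of rows, each a list of 5 numbers: the shift along the tool's x, y, z in m, then the turn about the tool's z in rad, then the opening, from -1 (shut) to 1 (fully open), so that 0 is half open. In form: [[tx, ty, tz, roll, gripper], ...]. A call has 1 to 5 rows; each row is the pose to reach, as a shift and turn from the pose commanded when the call began, along the tool's axes at that moment; what a row does not reach only later rows make up. A row lasts 1/10 s, in which the tool goes at most 50 mm and 8.59 degrees, less where a joint would pass 70% of its speed; a pose out of reach is approached as far as the arm can. A call with a gripper value outside its range is refused whole. The fingers move at their own pace and stop on an object; "grip_force" is the grip in N (left out, the last holds). Time passes only in rows, so rows that repeat a pose let the fingers close. It gives the time, the measured TCP pose, the force, the opening and the grip force at its end, in the units of the state.
- env.state(): the state, without advancing time (a new reading comes with each control period).
- cams.grab_frame(name): name is "scene" or "top" or "wrist"; returns the picture (420x560x3 uint8, blue, green, red); there is no depth.
- cams.get_calibration(name): a dict with "mtx" (3x3 intrinsics, pixels), "eye" and "attitude" of the camera in the world; the wrist camera has in their place "tool_from_camera" (4x4, takes a point from camera to tool coordinates, whose origin is the TCP and whose axes are the flange's). Camera axes: x right, y down, z forward; pixel columns grow to the right and rows downward; lengths in mm; the calibration is good to about 2 mm. A picture is of the moment at which its call begins: read the wrist's pose just before it. get_calibration takes no time and is no camera call.
- env.job_done(): hands the job in; it is judged then, once.
The state is a dict: "time_s": time; "qpos": joint angles; "qvel": joint speeds; "effort": joint torques, N m; "ee_pos": TCP position; "ee_rot": TCP orientation; "force": force on the tool from outside, world axes, zero at the start; "torque": the same for the moment, N m; "gripper_width": finger opening in mm; "gripper_force": force on a finger pad.
Only numpy, scipy, OpenCV 4.12 (cv2) and the standard library are available. Lean on these libraries where they do the work, as an engineer would, in place of code of your own. Each camera call takes 0.05 s, during which the arm holds its last target. There are 200 camera calls.

### The job

Get the kiln blower going: with a fingertip against the side of its upright handle, push the air lever gently round, without gripping it, until the pointer at the lever's other end stands in line with the marker clip on the scale. Then press the round start button on the switch box fully down and let it come up again. Finish clear of everything, with the pointer still at the clip, the clip not shifted and all the loose things left where they stand.

Things in the scene. Friction and masses are not known exactly. Their poses are not given: they have to be found in the camera images.
- blower: Grey blower lying flat, fixed to the table: round housing 196 mm across on a 200 mm square foot, under a round aluminium plate 236 mm across whose top is 90 mm above the table. Origin under its centre on the table; z up and through the axis of the air ring. Its outlet duct (top at 77 mm) runs along its +x out to 185 mm from the axis, at y from -110 to -25 mm. Raised dark scale ribs, 10 degrees apart, lie on the plate on its +x side, 87 to 107 mm from the axis
- air_lever (a joint): Angle (rad) of the steel air ring (disc 124 mm across on top of the blower) with its lever and pointer, about the blower's z axis, anticlockwise from above positive; stops at -1.05 and 0.85. At 0 the lever points along the blower's -x and the pointer along its +x. It starts between -1.0 and -0.6, so it has to be pushed anticlockwise (the handle goes from the robot's left, by the near side, to the right). Friction of about 1.5 N at the handle; it stays where it is left
- handle_top (a point): Centre of the top of the black upright handle at the lever's end: a round post 18 mm across, 150 mm from the ring's axis, from 96 to 151 mm above the table; the flat steel lever (14 mm wide, 96 to 102 mm high) leads to it and nothing is under it but the table. Axes turn with the lever: its -x points outward from the ring's axis
- pointer_tip (a point): Tip of the thin dark pointer (4 mm wide) on the other side of the ring from the handle, 87 mm from the axis and 101 mm above the table; its x axis points outward along the pointer
- clip (a joint): Angle (rad) of the marker clip about the blower's z axis, counted as for air_lever: the pointer is in line with the clip when both joints read the same. It starts between -0.25 and 0.55 and is a stiff fit that must not be shifted
- clip_mark (a point): Top of the marker clip, a dark steel clip 10 mm wide, 22 mm long that stands 31 mm above the plate and straddles the rim of the plate; the point is 110 mm from the ring's axis and 121 mm above the table, on the clip's centre line. Its x axis points outward from the ring's axis, y along the scale
- start (a joint): Travel (m) of the start button: 0 is up, 0.006 fully down; a spring brings it back. About 5 N hold it fully down
- start_top (a point): Centre of the top of the round grey start button, 34 mm across, on the switch box, 72 mm above the table when up; it stands 10 mm proud of its black round housing (50 mm across) and is pressed straight down
- switch_box: Grey switch box fixed to the table, 100 mm (x) by 80 mm (y) and 50 mm high, with the start button in a black housing on the middle of its top. It stands left or right of the blower. Origin under its centre
- jar: Loose jar, 68 mm across, 85 mm high, on the other side of the blower from the switch box; leave it alone. Origin under its centre
- figurine: Loose cast metal bird, 42 mm across, 67 mm high; leave it alone. Origin under its centre
- screwdriver: Loose screwdriver, about 20 cm long, lying near the robot, on its left; leave it alone
- brush: Loose flat brush, about 20 cm long, lying near the robot, on its right; leave it alone
- test_tile: Loose glazed tile, 70 by 50 by 8 mm, between robot and blower; leave it alone. Origin under its centre

How it is judged (in metres and radians):
On the way, in this order (a step that is already met when the one before it is completed fails the run):
1. the pointer stands still in line with the clip (y of pointer_tip in the frame of clip_mark between -0.005 and 0.005 m and velocity of joint air_lever between -0.05 and 0.05 rad/s), for 0.3 s.
2. the start button is pressed down with the pointer at the clip (y of pointer_tip in the frame of clip_mark between -0.005 and 0.005 m and value of joint start above 0.0045 m), for 0.05 s.
At the end, for the whole second after the job is handed in: The pointer tip is within 5 mm of the marker clip's centre line (about 3 degrees) and at rest, the start button has been pressed at least 4.5 mm after that and is up again, the clip has moved less than 6 mm and each loose thing less than 20 mm (all of step 1 and value of joint start below 0.002 m and distance of clip_mark from where it was at the start of the episode below 0.006 m and distance of each of jar, figurine, screwdriver, brush, test_tile from where it was at the start of the episode below 0.02 m); the robot touches nothing.
It fails at once if the start button is pressed before the pointer is at the clip (value of joint start above 0.003 m and not (y of pointer_tip in the frame of clip_mark between -0.005 and 0.005 m)).
It fails at once if the handle is taken between the fingers (horizontal distance between the grasp point and handle_top below 0.01 m and z of the grasp point in the frame of handle_top below 0.008 m and contact force between the fingers and air_lever above 0.5 N).
It fails at once if the lever is pushed harder than 25 N or squeezed (contact force between the fingers and air_lever above 25 N).
It fails at once if the marker clip is shifted 6 mm (distance of clip_mark from where it was at the start of the episode above 0.006 m).
It fails at once if a loose thing is moved or lifted more than 20 mm (distance of any of jar, figurine, screwdriver, brush, test_tile from where it was at the start of the episode above 0.02 m).
It also fails if it takes over 51 s, if anything falls off the work surface, if the arm or the gripper's body presses on something with over 40 N, if the wrist force passes 120 N, or if a joint passes its speed limit or range.

## Working session

There is one attempt and no reset: what is moved stays moved. The work goes in short steps, Python scripts to look and compute and a tool call to move; the robot and the scene stay as the last step left them, time stands still between calls to the robot, and variables do not carry over. Pictures are saved under pics/ and viewed, at most 12 in all, crops included, and the job is handed in when it is done.

Besides the shell and the picture viewer there is one more tool, called after "Request:" as name(argument=value, ...), one argument or row to a line, values as JSON. apply_moves: Moves the arm, as the interface text tells. Its arguments: {"type":"object","properties":{"deltas":{"type":"array"},"grip_force":{"type":"number"}},"required":["deltas"]}

```bash
mkdir -p pics; python3 - <<'E'
from workcell import env,cams
import cv2,numpy as np
np.set_printoptions(suppress=True,precision=3)
s=env.state();print(s['time_s'],s['ee_pos'],s['ee_rot'],s['gripper_width'])
for n in("top","scene"):
    cv2.imwrite(f"pics/{n}0.png",cams.grab_frame(n));print(n,cams.get_calibration(n))
print(cams.get_calibration("wrist"))
E
```

```text
0.0 [133.64 558.75 213.14] [-179.901   -0.003  166.548] 91.18816225735351
top {'mtx': array([[519.333,   0.   , 277.896],
       [  0.   , 519.333, 200.895],
       [  0.   ,   0.   ,   1.   ]]), 'eye': array([ 260.1  ,    6.773, 1549.26 ]), 'attitude': array([-169.06 ,   -0.308,  -89.492])}
scene {'mtx': array([[485.945,   0.   , 273.62 ],
       [  0.   , 485.945, 212.448],
       [  0.   ,   0.   ,   1.   ]]), 'eye': array([1426.142,   71.207,  731.957]), 'attitude': array([-125.551,   -1.259,   96.201])}
{'mtx': array([[343.911,   0.   , 277.349],
       [  0.   , 343.911, 215.928],
       [  0.   ,   0.   ,   1.   ]]), 'tool_from_camera': array([[   0.001,   -0.955,   -0.298,   83.137],
       [   1.   ,    0.   ,    0.001,    1.32 ],
       [  -0.001,   -0.298,    0.955, -171.031],
       [   0.   ,    0.   ,    0.   ,    1.   ]])}
```

View pics/top0.png

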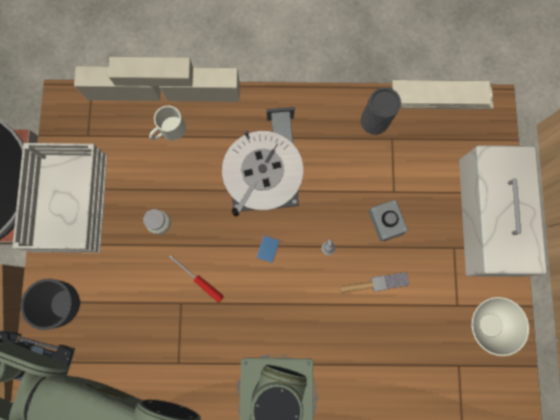

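View pics/scene0.png

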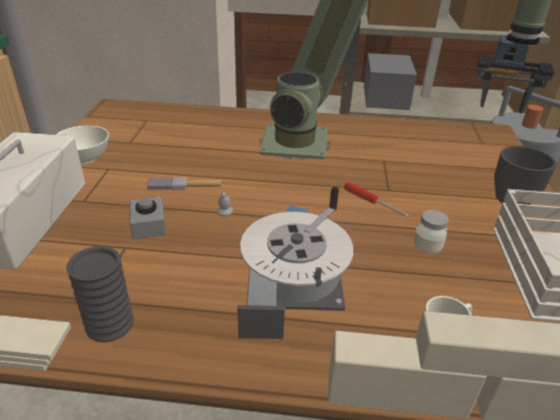

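The top view shows the blower at (262,170), the handle at (236,211), the pointer at (276,148) and the clip at (248,137). The switch box is at (388,219), with the figurine at (328,247), the tile at (268,249) and the jar at (156,221). I'll refine these next.

```bash
cat > h.py <<'E'
import cv2,numpy as np
from scipy.spatial.transform import Rotation as Ro
from workcell import env,cams
np.set_printoptions(suppress=True,precision=2)
def campose(n,s=None):
    c=cams.get_calibration(n)
    if n!="wrist": return c['mtx'],Ro.from_euler('xyz',c['attitude'],degrees=True).as_matrix(),np.array(c['eye'])
    T=c['tool_from_camera'];R=Ro.from_euler('xyz',s['ee_rot'],degrees=True).as_matrix()
    return c['mtx'],R@T[:3,:3],R@T[:3,3]+s['ee_pos']
def cast(P,px,z):
    K,R,e=P;d=R@np.linalg.solve(K,[px[0],px[1],1.]);return e+d*(z-e[2])/d[2]
def proj(P,X):
    K,R,e=P;p=K@(R.T@(np.asarray(X,float)-e));return p[:2]/p[2]
E
python3 - <<'E'
from h import *
im=cv2.imread('pics/top0.png');P=campose("top")
# plate: bright low-saturation
hsv=cv2.cvtColor(im,cv2.COLOR_BGR2HSV)
m=((hsv[...,1]<40)&(hsv[...,2]>150)).astype(np.uint8)
m[:, :215]=0;m[:,310:]=0;m[:128]=0;m[218:]=0
c=cv2.convexHull(np.vstack([k for k in cv2.findContours(m,0,2)[0] if cv2.contourArea(k)>15]))
e=cv2.fitEllipse(c);print(e)
C=cast(P,e[0],90);print("plate centre",C, [np.linalg.norm(cast(P,(e[0][0]+a,e[0][1]),90)-C) for a in(e[1][0]/2,e[1][1]/2)])
for n,px,z in(("handle",(236,211),151),("tip",(276,148),101),("clip",(248,137),121),("button",(390,218),72),("fig",(328,244),50),("tile",(268,249),8),("jar",(155,221),85)):
    X=cast(P,px,z);d=X-C;print(n,X[:2],"r",np.hypot(*d[:2]),"ang",np.degrees(np.arctan2(d[1],d[0])))
cr=cv2.resize(im[120:265,205:415],None,fx=3.8,fy=3.8,interpolation=cv2.INTER_CUBIC);cv2.imwrite('pics/c1.png',cr)
E
```

```text
((262.1842041015625, 169.96627807617188), (78.75530242919922, 80.41325378417969), 80.18745422363281)
plate centre [632.96  47.72  90.  ] [np.float64(114.01955460890423), np.float64(116.42091536477943)]
handle [501.19 115.82] r 148.31911873598466 ang 152.67164376491573
tip [696.13   8.35] r 74.4343360880041 ang -31.934379071178757
clip [722.05  88.95] r 98.16530728270672 ang 24.835563607706572
button [ 498.69 -322.18] r 393.5176919406039 ang -109.94992494946473
fig [ 424.28 -144.91] r 283.9945813369619 ang -137.29008278758462
tile [412.31  29.23] r 221.42078623395236 ang -175.20862918379777
jar [481.44 350.74] r 338.7901385463144 ang 116.5671005852453
```

View pics/c1.png

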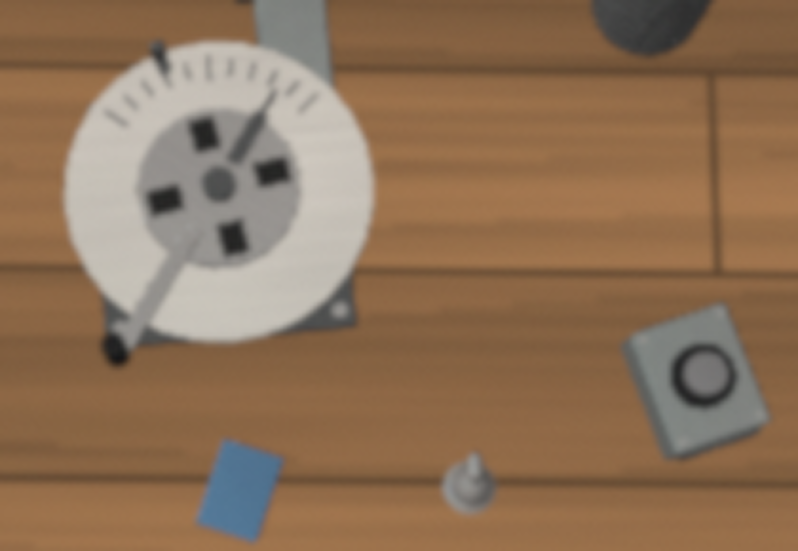

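The button is at about (391,218.5) and the clip top at (246.6,132). I'll move over the blower with the gripper shut and look from close by with the wrist camera.

Request:
apply_moves(
  deltas=[
    [-0.03,-0.02,-0.03,0,-1],
    [-0.06,-0.045,-0.055,0,-1],
    [-0.095,-0.07,-0.075,0,-1],
    [-0.13,-0.095,-0.095,0,-1],
    [-0.165,-0.12,-0.115,0,-1],
  ],
  grip_force=20,
)

```text
time_s: 0.6
ee_pos: [266.9, 402.6, 329.5]
ee_rot: [-180.0, -0.0, 166.6]
force: [0.3, -0.7, -0.4]
gripper_width: 54.2
gripper_force: 0.0
```

Request:
apply_moves(
  deltas=[
    [-0.038,-0.028,0,0,-1],
    [-0.076,-0.057,0,0,-1],
    [-0.114,-0.085,0,0,-1],
    [-0.152,-0.114,0,0,-1],
    [-0.19,-0.142,0,0,-1],
  ],
)

```text
time_s: 1.1
ee_pos: [418.7, 220.0, 328.8]
ee_rot: [-180.0, -0.0, 166.5]
force: [1.2, -0.2, -0.4]
gripper_width: 14.3
gripper_force: 0.0
```

Request:
apply_moves(
  deltas=[
    [-0.038,-0.028,0,0,-1],
    [-0.076,-0.057,0,0,-1],
    [-0.114,-0.085,0,0,-1],
    [-0.152,-0.114,0,0,-1],
    [-0.178,-0.136,0,0,-1],
  ],
)

```text
time_s: 1.6
ee_pos: [560.9, 45.6, 328.1]
ee_rot: [-180.0, -0.0, 166.4]
force: [-0.2, 0.4, 0.1]
gripper_width: 0.4
gripper_force: 0.0
```

Request:
apply_moves(
  deltas=[
    [0,0,0,0,-1],
    [0,0,0,0,-1],
  ],
)

```text
time_s: 1.8
ee_pos: [559.4, 47.8, 328.1]
ee_rot: [180.0, -0.1, 166.5]
force: [-0.3, 0.7, -0.0]
gripper_width: 0.4
gripper_force: 0.0
```

```bash
python3 - <<'E'
from h import *
import json
s=env.state();im=cams.grab_frame("wrist");cv2.imwrite('pics/w1.png',im)
json.dump({k:np.array(s[k]).tolist() for k in('ee_pos','ee_rot')},open('w1.json','w'))
print(s['time_s'],s['ee_pos'],s['ee_rot'],s['gripper_width'],s['qpos'])
P=campose("wrist",s)
for n,X in(("C",[633,47.7,102]),("h",[500,117,151]),("btn",[498,-322,72]),("clip",[725,92,121])):print(n,proj(P,X))
E
```

```text
1.8 [559.44  47.76 328.12] [180.    -0.12 166.46] 0.36771370036765955 [  3.68  14.4   78.97   0.04  86.73 -72.78]
C [289.9  240.02]
h [330.54 118.81]
btn [-15.94 198.79]
clip [341.32 304.57]
```

View pics/w1.png

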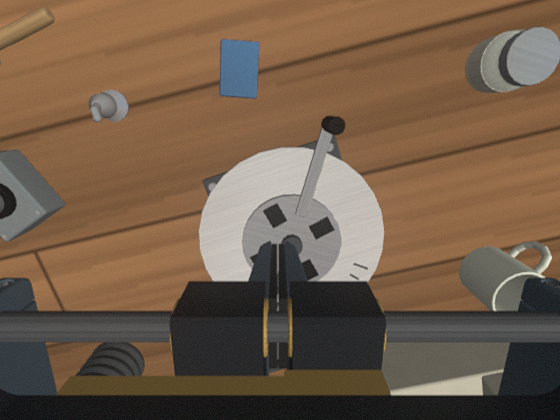

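The wrist view shows the handle top at (333,124) and the hub at (292,243), but the gripper hides the clip. I'll take the clip from the scene picture instead.

```bash
python3 - <<'E'
from h import *
import json
im=cv2.imread('pics/scene0.png')
cv2.imwrite('pics/c2.png',cv2.resize(im[180:310,230:365],None,fx=4.4,fy=4.4,interpolation=cv2.INTER_CUBIC))
s=json.load(open('w1.json'));P=campose("wrist",s);w=cv2.imread('pics/w1.png')
hsv=cv2.cvtColor(w,cv2.COLOR_BGR2HSV)
m=((hsv[...,1]<40)&(hsv[...,2]>140)).astype(np.uint8);m[:,:190]=0;m[:,395:]=0;m[:140]=0;m[278:]=0
k=max(cv2.findContours(m,0,1)[0],key=cv2.contourArea);k=cv2.convexHull(k)[:,0].astype(float)
X=np.array([cast(P,p,90)[:2] for p in k if p[1]<272])
A=np.c_[2*X,np.ones(len(X))];q=np.linalg.lstsq(A,(X**2).sum(1),rcond=None)[0];C=q[:2];print("C",C,"R",np.sqrt(q[2]+C@C))
b=(w.max(2)<45).astype(np.uint8);b[:100]=0;b[140:]=0;b[:,:315]=0;b[:,355:]=0
pts=np.argwhere(b)[:,::-1];print("blob",pts.min(0),pts.max(0),pts.mean(0))
for px in((333,124),(335,122)):
  h=cast(P,px,151)[:2];d=h-C;print("handle",h,np.hypot(*d),np.degrees(np.arctan2(d[1],d[0])))
T=campose("top");b=cast(T,(390.8,218.7),72);print("btn",b)
E
```

```text
C [634.9   49.16] R 117.29958467783501
blob [322 117] [343 133] [332.21 124.63]
handle [505.37 118.41] 146.88221381806773 151.87023606136646
handle [503.97 120.67] 149.1882249141599 151.36050647029398
btn [ 496.67 -324.42   72.  ]
```

View pics/c2.png

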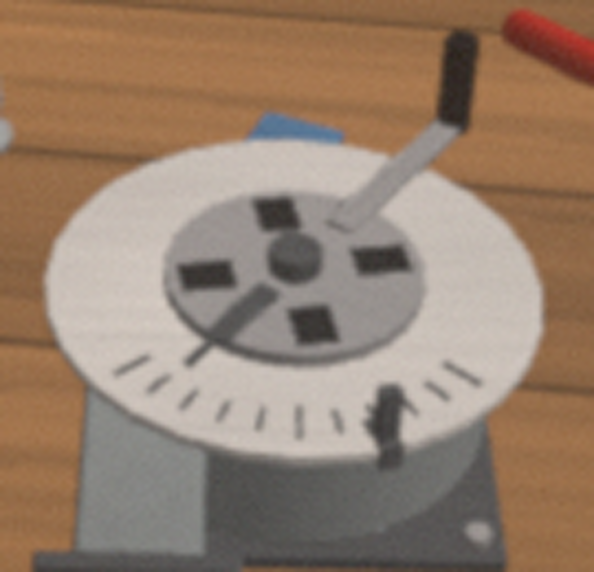

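The clip top is at about (391,390) and its foot at (388,462) in the crop. The pointer tip is at (188,362), and the ribs are visible at the front.

```bash
python3 - <<'E'
from h import *
S=campose("scene");T=campose("top")
f=lambda x,y:(230+(x+.5)/4.4-.5,180+(y+.5)/4.4-.5)
g=lambda x,y:(205+(x+.5)/3.8-.5,120+(y+.5)/3.8-.5)
C=None
for n,P,px,z in(("C",S,f(296,247),104),("Ctop",T,g(219,183),104)):print(n,cast(P,px,z))
C=np.array([634,48.5])
for n,P,px,z in(("tipS",S,f(188,362),101),("tipT",T,g(275,93),101),("clipS",S,f(391,388),121),("clipT",T,g(158,46),121),("rib0S",S,f(299,436),92),("rib0T",T,g(208,58),92),("rib10S",S,f(340,432),92),("rib30S",S,f(416,410),92)):
    d=cast(P,px,z)[:2]-C;print(n,d+C,np.hypot(*d),np.degrees(np.arctan2(d[1],d[0])))
print("handle scene",cast(S,f(462,38),151))
E
```

```text
C [627.29  47.14 104.  ]
Ctop [635.82  47.2  104.  ]
tipS [712.31   5.08] 89.54467901198215 -29.00690883139292
tipT [707.9    5.56] 85.46742680607971 -30.157586345622466
clipS [740.02  94.61] 115.6110373230654 23.507280527273235
clipT [737.77  94.41] 113.47240867278303 23.864739449775524
rib0S [743.7   57.12] 110.03651573195175 4.491639171892186
rib0T [738.21  57.46] 104.59576206486456 4.914435930705931
rib10S [738.85  74.64] 108.05922976266628 13.996473491909923
rib30S [720.41 107.15] 104.43540495596137 34.1648847822913
handle scene [505.66 120.4  151.  ]
```

Request:
apply_moves(
  deltas=[
    [0.018,0.034,0,0.14,-1],
    [0.036,0.068,0,0.28,-1],
    [0.054,0.102,0,0.42,-1],
    [0.054,0.102,0.04,0.44,-1],
    [0.054,0.102,0.08,0.44,-1],
  ],
)

```text
time_s: 2.35
ee_pos: [530.0, 162.7, 249.6]
ee_rot: [179.8, 0.1, 141.6]
force: [0.8, 0.1, -0.4]
gripper_width: 0.0
gripper_force: 0.0
```

Request:
apply_moves(
  deltas=[
    [0,0,0.04,0,-1],
    [0,0,0.08,0,-1],
    [0,0,0.11,0,-1],
    [0,0,0.128,0,-1],
    [0,0,0.128,0,-1],
  ],
)

```text
time_s: 2.85
ee_pos: [527.8, 160.6, 118.7]
ee_rot: [-179.7, -0.2, 141.4]
force: [-0.5, -0.4, 0.4]
gripper_width: 0.1
gripper_force: 0.0
```

```bash
python3 - <<'E'
from h import *
s=env.state();print(s['ee_pos'],s['ee_rot'],s['qpos'])
a=cams.grab_frame("wrist");P=campose("wrist",s)
print("handle exp px",proj(P,[503.5,120.5,151]))
cv2.imwrite('pics/w2.png',a)
E
```

```text
[527.8  160.57 118.67] [-179.73   -0.22  141.45] [ 15.72  20.88 100.55   0.02  58.92 -35.75]
handle exp px [172.36 311.5 ]
```

View pics/w2.png

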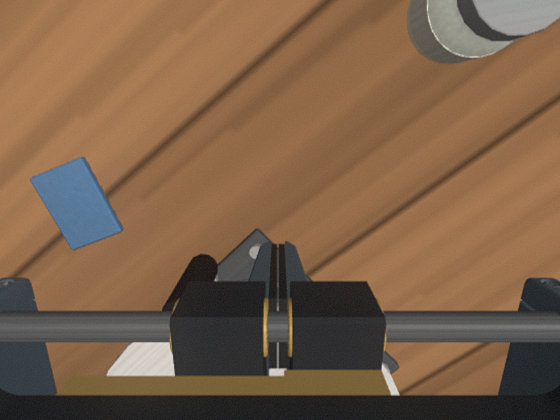

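Request:
apply_moves(
  deltas=[
    [0.0007,-0.0052,0,-0.035,-1],
    [0.0012,-0.0105,0,-0.07,-1],
    [0.0015,-0.0158,0,-0.105,-1],
    [0.0017,-0.0211,0,-0.14,-1],
    [0.0016,-0.0264,0,-0.1745,-1],
  ],
)

```text
time_s: 3.4
ee_pos: [513.7, 141.1, 123.2]
ee_rot: [179.8, 0.2, 151.5]
force: [0.3, 0.3, -0.3]
gripper_width: 0.3
gripper_force: 0.0
```

Request:
apply_moves(
  deltas=[
    [0.0007,-0.0052,0,-0.035,-1],
    [0.0012,-0.0105,0,-0.07,-1],
    [0.0015,-0.0158,0,-0.105,-1],
    [0.0017,-0.0211,0,-0.14,-1],
    [0.0016,-0.0264,0,-0.1745,-1],
  ],
)

```text
time_s: 3.9
ee_pos: [499.7, 119.1, 123.2]
ee_rot: [179.8, 0.2, 161.4]
force: [-0.7, 1.0, 0.3]
gripper_width: 0.4
gripper_force: 0.8
```

Request:
apply_moves(
  deltas=[
    [0.0007,-0.0052,0,-0.035,-1],
    [0.0012,-0.0105,0,-0.07,-1],
    [0.0015,-0.0158,0,-0.105,-1],
    [0.0017,-0.0211,0,-0.14,-1],
    [0.0016,-0.0264,0,-0.1745,-1],
  ],
)

```text
time_s: 4.4
ee_pos: [489.5, 94.6, 123.1]
ee_rot: [179.9, 0.2, 171.4]
force: [-1.1, 1.2, 0.6]
gripper_width: 0.2
gripper_force: 0.9
```

Request:
apply_moves(
  deltas=[
    [0.0007,-0.0052,0,-0.035,-1],
    [0.0012,-0.0105,0,-0.07,-1],
    [0.0015,-0.0158,0,-0.105,-1],
    [0.0017,-0.0211,0,-0.14,-1],
    [0.0016,-0.0264,0,-0.1745,-1],
  ],
)

```text
time_s: 4.9
ee_pos: [483.8, 68.5, 123.0]
ee_rot: [179.9, 0.2, -178.6]
force: [-1.6, 1.0, 0.1]
gripper_width: 0.7
gripper_force: 0.9
```

```bash
python3 - <<'E'
from h import *
s=env.state();print(s['ee_pos'],s['ee_rot'],s['force'])
a=cams.grab_frame("scene");b=cams.grab_frame("top")
A=cv2.resize(a[180:310,230:365],None,fx=3.2,fy=3.2,interpolation=cv2.INTER_CUBIC)
B=cv2.resize(b[120:240,205:315],None,fx=3.2,fy=3.2,interpolation=cv2.INTER_CUBIC)
H=max(A.shape[0],B.shape[0]);A,B=[cv2.copyMakeBorder(i,0,H-i.shape[0],0,0,0) for i in(A,B)]
print(A.shape,B.shape);cv2.imwrite('pics/d1.png',np.hstack([A,B]));cv2.imwrite('pics/s1.png',a);cv2.imwrite('pics/t1.png',b)
E
```

```text
[483.78  68.55 123.  ] [ 179.91    0.16 -178.55] [-1.57  0.95  0.14]
(416, 432, 3) (416, 352, 3)
```

View pics/d1.png

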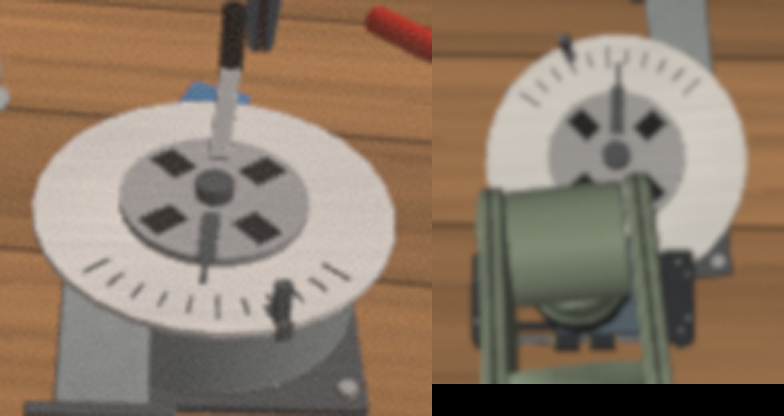

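The pointer is pushed smoothly with 1.9 N, and both views show it. Its tip is at (204,282) in the scene crop and (186,64) in the top crop.

```bash
python3 - <<'E'
from h import *
S=campose("scene");T=campose("top");C=np.array([634,48.5])
q=lambda o,x,y:(o[0]+(x+.5)/3.2-.5,o[1]+(y+.5)/3.2-.5)
for n,P,px,z in(("tipS",S,q((230,180),204,282),101),("tipT",T,q((205,120),186,64),101),("clipS",S,q((230,180),285,283),121),("clipT",T,q((205,120),133,41),121)):
    d=cast(P,px,z)[:2]-C;print(n,np.hypot(*d),np.degrees(np.arctan2(d[1],d[0])))
# C from cameras consistent with plate ellipse in scene
im=cv2.imread('pics/scene0.png');hsv=cv2.cvtColor(im,cv2.COLOR_BGR2HSV)
m=((hsv[...,1]<40)&(hsv[...,2]>150)).astype(np.uint8);M=np.zeros_like(m);M[208:288,235:360]=m[208:288,235:360]
k=cv2.convexHull(max(cv2.findContours(M,0,1)[0],key=cv2.contourArea))[:,0].astype(float)
X=np.array([cast(S,p,90)[:2] for p in k]);A=np.c_[2*X,np.ones(len(X))];r=np.linalg.lstsq(A,(X**2).sum(1),rcond=None)[0];print(r[:2],np.sqrt(r[2]+r[:2]@r[:2]))
E
```

```text
tipS 89.93967395065471 -0.7876731868978522
tipT 86.92966008604162 -0.984816371740012
clipS 116.50820191343942 23.57103800782044
clipT 111.43772766615245 24.289712549707048
[631.89  50.69] 120.90891662943237
```

Request:
apply_moves(
  deltas=[
    [0.0007,-0.0052,0,-0.035,-1],
    [0.0012,-0.0105,0,-0.07,-1],
    [0.0015,-0.0158,0,-0.105,-1],
    [0.0017,-0.0211,0,-0.14,-1],
    [0.0016,-0.0264,0,-0.1745,-1],
  ],
)

```text
time_s: 5.5
ee_pos: [482.9, 41.9, 122.4]
ee_rot: [180.0, 0.1, -168.6]
force: [-1.2, 0.5, 1.1]
gripper_width: 0.9
gripper_force: 0.9
```

Request:
apply_moves(
  deltas=[
    [0.0007,-0.0052,0,-0.035,-1],
    [0.0012,-0.0105,0,-0.07,-1],
    [0.0015,-0.0158,0,-0.105,-1],
    [0.0017,-0.0211,0,-0.14,-1],
    [0.0017,-0.0237,0,-0.157,-1],
  ],
)

```text
time_s: 6.0
ee_pos: [485.9, 18.0, 122.1]
ee_rot: [-180.0, 0.1, -159.7]
force: [-1.9, 1.0, 1.3]
gripper_width: 0.6
gripper_force: 0.8
```

Request:
apply_moves(
  deltas=[
    [0,0,0,0,-1],
    [0,0,0,0,-1],
  ],
)

```text
time_s: 6.2
ee_pos: [485.9, 17.8, 121.5]
ee_rot: [-180.0, 0.1, -159.7]
force: [0.4, 0.1, 0.6]
gripper_width: 0.5
gripper_force: 0.3
```

```bash
python3 - <<'E'
from h import *
s=env.state();print(s['time_s'],s['ee_pos'],s['ee_rot'],s['force'])
a=cams.grab_frame("scene");b=cams.grab_frame("top")
A=cv2.resize(a[225:290,280:345],None,fx=6,fy=6,interpolation=cv2.INTER_CUBIC)
B=cv2.resize(b[122:187,230:295],None,fx=6,fy=6,interpolation=cv2.INTER_CUBIC)
cv2.imwrite('pics/d2.png',np.hstack([A,B]))
E
```

```text
6.2 [485.95  17.81 121.47] [-179.97    0.09 -159.7 ] [0.41 0.1  0.6 ]
```

View pics/d2.png

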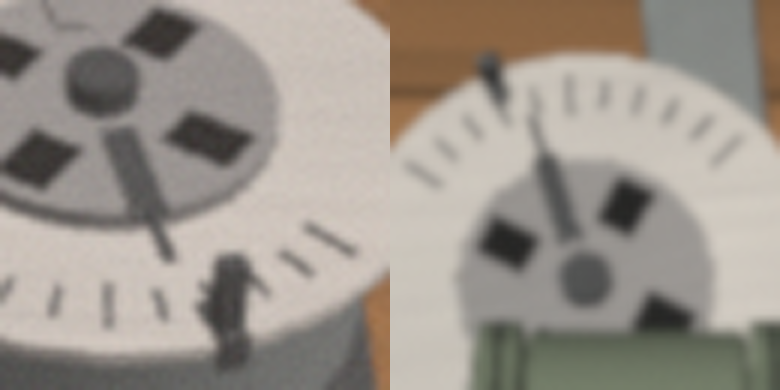

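The pointer is now near the clip. Tip: scene (171,260), top (141,120). Clip top: scene (234,258), top (99,62).

```bash
python3 - <<'E'
from h import *
S=campose("scene");T=campose("top")
q=lambda o,x,y:(o[0]+(x+.5)/6-.5,o[1]+(y+.5)/6-.5)
for C in([634,48.5],[634.9,49.2],[632,49]):
  for n,P,px,z in(("tipS",S,q((280,225),171,260),101),("tipT",T,q((230,122),141,120),101),("clipS",S,q((280,225),234,260),121),("clipT",T,q((230,122),99,62),121),("footT",T,q((230,122),112,100),92)):
    d=cast(P,px,z)[:2]-np.array(C);print(n,np.hypot(*d),np.degrees(np.arctan2(d[1],d[0])))
E
```

```text
tipS 90.65842662433923 17.280960536898757
tipT 85.04655575769104 18.20923379578062
clipS 115.97983156718539 23.540395982534072
clipT 113.11951729668517 24.140377816315908
footT 102.33029360975112 23.81358636313203
tipS 89.59201033812971 17.024480731495178
tipT 83.97376126543335 17.947428090274528
clipS 114.87550069337229 23.39960015507704
clipT 112.012271281706 24.00190790946057
footT 101.22466153707875 23.656786385416684
tipS 92.42582868178914 16.616683243927923
tipT 86.79712491497733 17.483133389818747
clipS 117.6204100714665 22.927980975825676
clipT 114.74719791214488 23.504118688208553
footT 103.96583606068909 23.11644913068896
```

Request:
apply_moves(
  deltas=[
    [0.0004,-0.0031,0,-0.021,-1],
    [0.0008,-0.0063,0,-0.042,-1],
    [0.0011,-0.0095,0,-0.063,-1],
    [0.0014,-0.0126,0,-0.084,-1],
    [0.0015,-0.0158,0,-0.105,-1],
  ],
)

```text
time_s: 6.8
ee_pos: [489.6, 1.9, 120.9]
ee_rot: [180.0, 0.0, -153.6]
force: [-0.1, 2.0, 1.9]
gripper_width: 0.5
gripper_force: 0.8
```

Request:
apply_moves(
  deltas=[
    [0,0,0,0,-1],
    [0,0,0,0,-1],
    [0,0,0,0,-1],
    [0,0,0,0,-1],
  ],
)

```text
time_s: 7.2
ee_pos: [489.4, 2.2, 120.8]
ee_rot: [-180.0, -0.0, -153.7]
force: [0.6, 0.9, -0.2]
gripper_width: 0.4
gripper_force: 0.0
```

```bash
python3 - <<'E'
from h import *
s=env.state();print(s['time_s'],s['ee_pos'],s['ee_rot'],s['force'])
a=cams.grab_frame("scene");b=cams.grab_frame("top")
A=cv2.resize(a[225:290,280:345],None,fx=6,fy=6,interpolation=cv2.INTER_CUBIC)
B=cv2.resize(b[122:187,230:295],None,fx=6,fy=6,interpolation=cv2.INTER_CUBIC)
cv2.imwrite('pics/d3.png',np.hstack([A,B]))
E
```

```text
7.2 [489.43   2.15 120.85] [-180.     -0.01 -153.65] [ 0.57  0.87 -0.18]
```

View pics/d3.png

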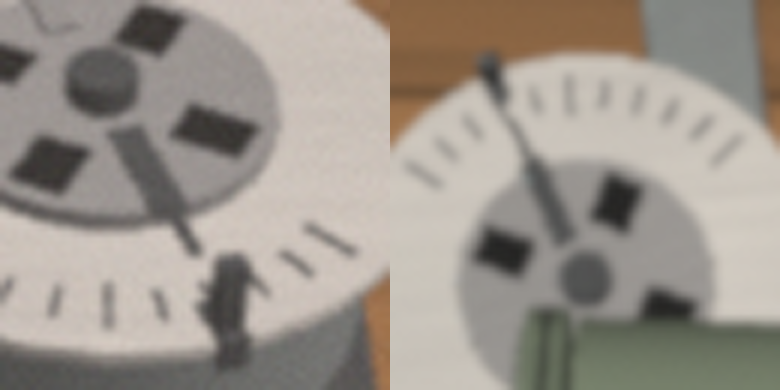

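The pointer now leads to the clip, with its tip at scene (197,252) and top (116,110). I'll check the angle, and work out the button travel at the same time.

```bash
python3 - <<'E'
from h import *
S=campose("scene");T=campose("top");C=np.array([634,48.5])
q=lambda o,x,y:(o[0]+(x+.5)/6-.5,o[1]+(y+.5)/6-.5)
for n,P,px,z in(("tipS",S,q((280,225),197,252),101),("midS",S,q((280,225),124,130),103),("tipT",T,q((230,122),116,110),101),("clipS",S,q((280,225),234,260),121),("clipT",T,q((230,122),99,62),121)):
    d=cast(P,px,z)[:2]-C;print(n,d+C,np.hypot(*d),np.degrees(np.arctan2(d[1],d[0])))
s=env.state();D=np.r_[496.7-s['ee_pos'][0],-324-s['ee_pos'][1]]
y=np.radians(s['ee_rot'][2]);x=np.array([np.cos(y),np.sin(y)]);print("to btn tool xy",D@x,D@np.array([x[1],-x[0]]),s['qpos'])
E
```

```text
tipS [715.62  83.58] 88.83595017135173 23.260671906619507
midS [659.47  56.28] 26.63416930371643 16.980484423970996
tipT [719.7   87.27] 94.06337346857742 24.340192099459184
clipS [740.33  94.82] 115.97983156718539 23.540395982534072
clipT [737.23  94.76] 113.11951729668517 24.140377816315908
to btn tool xy 138.2724705208435 -295.5510454889162 [  -1.09   15.46  108.55   -0.     56.   -117.43]
```

It is aligned within about 0.5°. I'll back off, lift, then go to the button, turning the wrist back because of its joint range.

Request:
apply_moves(
  deltas=[
    [0,0.015,0,0,-1],
    [0,0.035,0,0,-1],
    [0,0.04,-0.04,0,-1],
    [0,0.04,-0.08,0,-1],
    [0,0.04,-0.12,0,-1],
  ],
)

```text
time_s: 7.8
ee_pos: [470.7, 39.2, 242.2]
ee_rot: [180.0, -0.0, -153.6]
force: [0.7, -0.9, -0.3]
gripper_width: 0.4
gripper_force: 0.0
```

Request:
apply_moves(
  deltas=[
    [0.012,-0.03,0,0.13,-1],
    [0.027,-0.065,0,0.26,-1],
    [0.044,-0.1,0,0.4,-1],
    [0.062,-0.138,0,0.54,-1],
    [0.08,-0.176,0,0.68,-1],
  ],
)

```text
time_s: 8.3
ee_pos: [477.7, -155.5, 241.0]
ee_rot: [180.0, 0.0, 167.1]
force: [0.4, -0.4, 0.2]
gripper_width: 0.4
gripper_force: 0.0
```

```bash
python3 - <<'E'
from h import *
s=env.state();print(s['time_s'],s['ee_pos'],s['ee_rot'],s['qpos'])
D=np.r_[496.7-s['ee_pos'][0],-324-s['ee_pos'][1]]
y=np.radians(s['ee_rot'][2]);x=np.array([np.cos(y),np.sin(y)]);print("to btn tool xy",D@x,D@np.array([x[1],-x[0]]))
a=cams.grab_frame("wrist");P=campose("wrist",s);print(proj(P,[496.7,-324,72]));cv2.imwrite('pics/w3.png',a)
E
```

```text
8.3 [ 477.72 -155.53  241.  ] [179.97   0.   167.09] [-19.37  10.76  96.09   0.03  73.15 -96.47]
to btn tool xy -56.13683068523641 -159.97682887569542
[125.41 245.61]
```

View pics/w3.png

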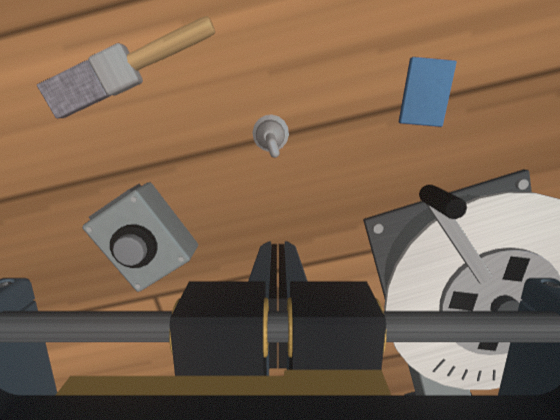

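The button is at (128,249), within 4 mm of the estimate from the top view. I'll move above it.

Request:
apply_moves(
  deltas=[
    [-0.015,-0.04,0,0,-1],
    [-0.03,-0.08,0,0,-1],
    [-0.044,-0.12,0,0,-1],
    [-0.058,-0.157,0,0,-1],
    [-0.058,-0.157,0.03,0,-1],
  ],
)

```text
time_s: 8.85
ee_pos: [503.2, -325.8, 213.7]
ee_rot: [-179.7, 0.5, 167.2]
force: [0.8, 0.2, -0.1]
gripper_width: 0.5
gripper_force: 0.0
```

Request:
apply_moves(
  deltas=[
    [0,0,0.035,0,-1],
    [0,0,0.07,0,-1],
    [0,0,0.105,0,-1],
    [0,0,0.125,0,-1],
    [0,0,0.125,0,-1],
  ],
)

```text
time_s: 9.35
ee_pos: [498.6, -318.5, 82.7]
ee_rot: [179.8, -0.4, 167.4]
force: [0.1, 0.2, 0.0]
gripper_width: 0.4
gripper_force: 0.0
```

```bash
python3 - <<'E'
from h import *
s=env.state();print(s['time_s'],s['ee_pos'],s['ee_rot'],s['force'])
a=cams.grab_frame("wrist");P=campose("wrist",s)
print("tcp exp on button",proj(P,[s['ee_pos'][0],s['ee_pos'][1],72]))
t=cams.grab_frame("scene");cv2.imwrite('pics/m1.png',np.hstack([a[150:420,180:380],cv2.resize(t[150:260,90:200],None,fx=270/110,fy=270/110,interpolation=cv2.INTER_CUBIC),cv2.resize(t[235:290,285:340],(270,270),interpolation=cv2.INTER_CUBIC)]))
E
```

```text
9.35 [ 498.6  -318.45   82.68] [179.82  -0.41 167.43] [0.12 0.16 0.03]
tcp exp on button [274.79 259.76]
```

View pics/m1.png

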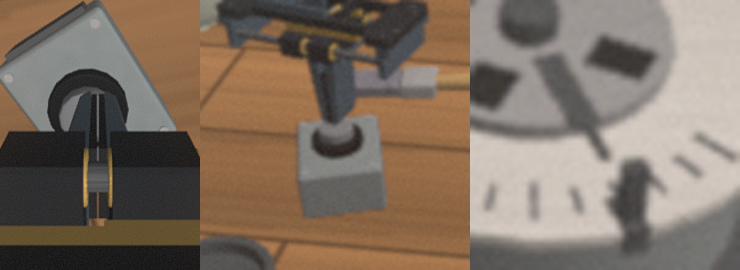

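The pointer is still at the clip. The button centre at (268,260) is about 5 mm to the tool's -y side, so I'll shift and press.

Request:
apply_moves(
  deltas=[
    [0,-0.005,0,0,-1],
    [0,-0.005,0.006,0,-1],
    [0,-0.005,0.011,0,-1],
    [0,-0.005,0.014,0,-1],
    [0,-0.005,0.0165,0,-1],
  ],
)

```text
time_s: 9.95
ee_pos: [499.2, -325.9, 69.4]
ee_rot: [180.0, -0.0, 167.4]
force: [-0.7, 0.1, 2.0]
gripper_width: 0.1
gripper_force: 1.5
```

Request:
apply_moves(
  deltas=[
    [0,0,0,0,-1],
    [0,0,0,0,-1],
  ],
)

```text
time_s: 10.15
ee_pos: [499.2, -325.9, 69.6]
ee_rot: [180.0, -0.0, 167.4]
force: [-1.3, -0.6, 3.1]
gripper_width: 0.3
gripper_force: 1.4
```

Request:
apply_moves(
  deltas=[
    [0,0,0.0015,0,-1],
    [0,0,0.003,0,-1],
    [0,0,0.004,0,-1],
    [0,0,0.004,0,-1],
  ],
)

```text
time_s: 10.55
ee_pos: [499.3, -325.9, 66.3]
ee_rot: [-180.0, 0.0, 167.4]
force: [-2.2, 1.5, 7.4]
gripper_width: 0.5
gripper_force: 4.2
```

Request:
apply_moves(
  deltas=[
    [0,0,0.001,0,-1],
    [0,0,0.001,0,-1],
    [0,0,0.001,0,-1],
  ],
)

```text
time_s: 10.85
ee_pos: [499.3, -325.9, 66.2]
ee_rot: [-180.0, 0.0, 167.4]
force: [-3.7, 1.9, 13.2]
gripper_width: 0.5
gripper_force: 6.6
```

The force rose from 7 to 13 N with no further travel, so the button is on its stop. I'll release it and retreat upward.

Request:
apply_moves(
  deltas=[
    [0,0,-0.01,0,-1],
    [0,0,-0.04,0,-1],
    [0,0,-0.08,0,-1],
    [0,0,-0.12,0,-1],
    [0,0,-0.15,0,-1],
  ],
)

```text
time_s: 11.35
ee_pos: [500.1, -326.3, 216.8]
ee_rot: [-180.0, 0.2, 167.4]
force: [0.5, -0.5, 0.2]
gripper_width: 0.4
gripper_force: 0.0
```

Request:
apply_moves(
  deltas=[
    [0,0,0,0,-1],
    [0,0,0,0,-1],
    [0,0,0,0,-1],
  ],
)

```text
time_s: 11.65
ee_pos: [498.7, -325.4, 212.7]
ee_rot: [179.9, -0.2, 167.4]
force: [0.3, 0.5, -0.5]
gripper_width: 0.6
gripper_force: 0.0
```

```bash
python3 - <<'E'
from h import *
a=cams.grab_frame("scene");b=cv2.imread('pics/s1.png');print(env.state()['time_s'],env.state()['force'])
g0=cv2.imread('pics/scene0.png')
for n,(r0,r1,c0,c1) in dict(clip=(266,290,310,328),jar=(205,255,410,452),fig=(185,220,212,238),brush_drv=(180,218,340,410),btn=(195,238,125,170)).items():
    print(n,cv2.absdiff(a[r0:r1,c0:c1],g0[r0:r1,c0:c1]).mean())
cv2.imwrite('pics/f.png',a)
print(env.job_done())
E
```

```text
11.7 [-0.26 -0.55  0.54]
clip 4.628086419753086
jar 3.6026984126984125
fig 3.571794871794872
brush_drv 3.468295739348371
btn 3.317484926787252
the job is handed in; nothing more can be done
None
```

I pushed the air lever round until the pointer lined up with the clip. I then pressed the start button to its stop and released it, moved the arm clear, and handed the job in at 11.7 s; the handover reported no verdict. By camera, the pointer was within about 0.5° of the clip, and the clip, jar, figurine, screwdriver and button looked unchanged (brush and tile weren't compared).

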